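# Lock the forming tools in the bench chest with the rusted bolt

## Task

Lock up the coppersmith's bench: lay every forming tool that is out (heel dolly, toe dolly, rail anvil, grooved block, hardwood forming block; some may be missing today) inside the green chest, then push its lid down until it snaps shut on its catch, then shoot the slide bolt fully home through the keeper on the lid. The bolt is rusted and will not go in one push: work it back and forth in short strokes until it runs. Leave the other things on the bench where they lie.

Things in the scene. Friction and masses are not known exactly. Their poses are not given: they have to be found in the camera images.
- chest: dark green steel bench chest, fixed to the bench. Origin: on the bench under the middle of its cavity; y points across the chest from the bolt to the lid's hinge, z up. Outside x -165..165, y -238..120 mm. The part at y -238..-115 is a solid fixed ledge, top at z 70, that carries the bolt; the rest is the open cavity under the lid, rim at z 62 mm
- cavity_floor (a point): middle of the cavity's flat floor, 5 mm above the bench. Cavity inside: x -160..160, y -115..115 mm from here in the chest's axes, 57 mm deep, 5 mm walls. Six tools lie well in it, their length along the chest's y, in two rows of three (at x -98, 0, 98 and y -57, 57 mm)
- lid (a joint): angle of the lid (rad): 0 shut, 1.57 upright; starts open at 1.6 to 1.85, leaning out to +y; stop at 1.95. Green steel plate 330 x 238 x 8 mm, 0.85 kg. The hinge is stiff (1.2 N m): the lid stays where it is left. From about 0.05 rad a sprung ball catch under its free edge holds it up; pressing down near the edge with about 10 N snaps it past the ball to 0
- lid_hinge (a point): middle of the lid's hinge axis, which runs along the chest's x, at chest y 124, z 66 mm; the lid's plate is centred on it in thickness. The point turns with the lid: its -y points from the hinge to the free edge, its z is the outward normal (up when shut)
- lid_edge (a point): middle of the lid's free edge, on the outer face (the upper one when shut), 242 mm from the hinge axis; axes as lid_hinge
- keeper (a point): middle of the keeper, a rusty staple on the lid's outer face that the bolt runs through: 30 mm (x) x 12 mm (y), 24 mm high, 20 mm in from the free edge. Push the lid beside it
- bolt (a joint): travel of the slide bolt (m), along the chest's +y over the shut lid: 0 drawn, 0.052 fully home; starts within 3 mm of 0. Rusted: it drags with about 6 N forward, 15 N back, and at first stops dead at 7 to 12 mm; pushing harder gains nothing. Each stroke back towards 0 frees a quarter to a third of its length more, until at about 26 mm, after 4 to 9 strokes, it lets go and runs to the end
- bolt_tip (a point): front end of the bolt's rod (diameter 12 mm, axis at z 82 mm). At travel 0 it is 12 mm short of the lid's edge; a bolt that is out over the cavity blocks the lid from shutting
- knob (a point): on the bolt's rusty upright knob, a round post of diameter 16 mm that ends 17 mm above this point; the point lies at chest x 0, y -190 mm plus the travel, z 116 mm. The bolt's two guides reach to z 93, the keeper on the shut lid to z 94 mm: keep the fingertips above them
- heel_dolly: heel dolly: bright steel block with one half-round end, 84 long (x) x 48 wide (y) x 30 mm high, 0.7 kg. Origin: middle of its underside, x along its length (round end at +x), z up
- toe_dolly: toe dolly: dark steel block, 94 long (x) x 44 wide (y) mm, 26 mm high over most of its length and 16 mm high over the last 32 mm at +x, 0.6 kg. Origin: middle of the underside, x along its length, z up
- rail_anvil: rail anvil: offcut of rail, brown with a bright head, 95 long (x) mm, foot 46 wide and 8 high, web 12 wide, head 28 wide over the top 15 mm, 48 mm high, 0.8 kg. Origin: middle of the underside, x along its length, z up
- form_block: hardwood forming block with two dark hollows in its top, 95 long (x) x 50 wide (y) x 42 mm high, 0.2 kg. Origin: middle of the underside, x along its length, z up
- groove_block: grooved block: pale grey-brown steel bar with four dark grooves across its top, 94 long (x) x 40 wide (y) x 24 mm high, 0.7 kg. Origin: middle of the underside, x along its length, z up
- chasing_hammer: bystander: hammer with a 170 mm wooden handle, lying
- planishing_hammer: bystander: hammer with a 170 mm wooden handle, lying
- punch_a: bystander: dark steel punch, 100 x 10 x 10 mm, lying among the tools
- punch_b: bystander: dark steel punch, 110 x 11 x 11 mm, lying
- battery: bystander: black and blue cordless-tool battery, 115 x 76 x 61 mm
- wax_tin: bystander: brass-coloured tin, diameter 72, 60 mm high
- wood_wedge: bystander: bare wooden slat, 130 x 55 x 22 mm
Not all that is in view belongs to the job. Leave any red or turquoise look-alike of the form_block alone.

How it is judged:
By the outcome, as a careful person would: the job done as asked, in the order asked, and still so for the second after the job is handed in, with the robot touching nothing.
Of heel_dolly, toe_dolly, rail_anvil, form_block, groove_block only 3 to 5 are there at a start; the rules pass over those that are not, and their reading is None.
At some moment in a run one of heel_dolly, toe_dolly, rail_anvil, form_block, groove_block may be knocked a few centimetres aside while the robot is not near it.
Once in a run the grip may slacken for a moment while it holds something.
It also fails if it takes over 210 s, if anything falls off the work surface, if the arm or the gripper's body presses on something with over 40 N, if the wrist force passes 120 N, or if a joint passes its speed limit or range.

## Robot

A 7-joint arm with a two-finger parallel gripper is mounted at the origin on the work surface. World frame = base frame: x ahead of the robot, y to its left, z up, the work surface at z = 0. Lengths are in m, angles in rad, forces in N, time in s.
With the tool pointing down it reaches from about 0.4 to 0.85 m from the base axis. Payload 4.5 kg.
Tool frame: the origin (TCP) lies at the very end of the fingers, on their centre line; the grasp point (between the pads) lies 19 mm behind it (manip.grasp_offset is the distance from the TCP to the grasp point, in m); y points along the fingers, z is the direction in which the jaws open and shut, and the axes are right-handed (so a half turn about y gives the same grasp; the last joint's range is limited). The gripper opens to 85 mm and grips with 20 to 120 N. Pads are 22 mm wide; open, the fingers measure 114 mm over their backs; the gripper's body (76 mm by 85 mm) begins 54 mm behind the grasp point. The pads swing forward as they close: fully open they stand 13 mm farther back than shut.
Start: joints at [-1.105, 0.689, -0.195, 1.565, 0.157, 0.902, -0.215], TCP at [0.262, 0.568, 0.231] pointing down, gripper open.
Joint ranges: [-3.01, 3.01], [-0.46, 2.08], [-1.47, 1.51], [0.13, 2.56], [-1, 4.14], [0.04, 2.09], [-2.66, 2.66]. Speed limits (rad/s): [2.57, 2.57, 3.14, 3.14, 3.14, 3.14, 3.14].

## Interface

Orientations are given as a rotation vector (axis times angle).
In Python, from bench import manip, cams, workorder gives the robot as it stands.
- The arm moves only by the tool drive_tool, never from a script. Its argument "series" is text: rows parted by semicolons, each of 7 numbers parted by spaces: the shift along the tool's x, y, z in mm, then the turn, a rotation vector about the tool's x, y, z in rad, then the gripper command: -1 is shut, 1 is fully open, values between are in proportion. In form: dx dy dz rx ry rz jaw; .... A call has 1 to 20 rows; each row is the pose to reach, as a shift and turn from the pose commanded when the call began, along the tool's axes at that moment; what a row does not reach only later rows make up. A row lasts 1/10 s, in which the tool goes at most 50 mm and 8.59 degrees, less where a joint would pass 70% of its speed; a pose out of reach is approached as far as the arm can. A call with a gripper value outside its range is refused whole. The fingers move at their own pace and stop on an object; the grip force is fixed at half the most. Time passes only in rows, so rows that repeat a pose let the fingers close. It gives the time, the measured TCP pose, the force and the opening at its end, in the units of the state.
- manip.observe(): the state, without advancing time (a new reading comes with each control period).
- cams.capture(name): name is "scene" or "top" or "wrist"; returns a dict with "color" (400x640x3 uint8, red, green, blue), "z_map" (400x640 float32, m along the optical axis (not along the pixel's ray), 0 where there is no reading), "fovy" (degrees; the focal length in pixels is half the picture's height over the tangent of half this angle, whatever the lens; pixels are square), "cx", "cy" (the principal point, pixels), "D" ([k1, k2, p1, p2, k3] as OpenCV has them; the pictures are not rectified), "R" (3x3) and "t" (3): a world point X has camera coordinates R X + t. Camera axes: x right, y down, z forward; pixel columns grow to the right and rows downward; lengths in m; the calibration is good to about 2 mm. A picture is of the moment at which its call begins.
- workorder.close_job(): hands the job in, once; it reports no verdict.
The state is a dict: "clock": time; "qpos": joint angles; "dq": joint speeds; "effort": joint torques, N m; "ee_pos": TCP position; "tcp_rot": TCP orientation; "ft_force": force on the tool from outside, world axes, zero at the start; "moment": the same for the moment, N m; "finger_gap": opening from 0.0 (shut) to 1.0 (fully open).
Only numpy, scipy, OpenCV 4.12 (cv2) and the standard library are available. Lean on these libraries where they do the work, as an engineer would, in place of code of your own. Each camera call takes 0.05 s, during which the arm holds its last target. There are 200 camera calls.

## Working session

There is one attempt and no reset: what is moved stays moved. The work goes in short steps, Python scripts to look and compute and a tool call to move; the robot and the scene stay as the last step left them, time stands still between calls to the robot, and variables do not carry over. Pictures are saved under pics/ and viewed, about 12 in all and at most 16, crops included, and the job is handed in when it is done.

Besides the shell and the picture viewer there is one more tool, called as name(argument=value, ...) on one line, values as JSON. drive_tool: Moves the arm, as the interface text tells. Its arguments: {"type":"object","properties":{"series":{"type":"string"}},"required":["series"]}

```bash
ls; mkdir -p pics
cat > h.py <<'E'
import numpy as np, cv2
from bench import manip, cams, workorder
from scipy.spatial.transform import Rotation as Ro
def K(c):
    f=200/np.tan(np.radians(c["fovy"])/2); return np.array([[f,0,c["cx"]],[0,f,c["cy"]],[0,0,1.]])
def ray(c,uv):
    p=cv2.undistortPoints(np.array(uv,float).reshape(-1,1,2),K(c),np.array(c["D"],float)).reshape(-1,2)
    return np.c_[p,np.ones(len(p))]
def plane(c,uv,z):
    d=ray(c,uv)@c["R"]; o=-np.array(c["R"]).T@c["t"]
    return o+d*((z-o[2])/d[:,2])[:,None]
def cloud(c):
    v,u=np.mgrid[0:400,0:640]; r=ray(c,np.c_[u.ravel(),v.ravel()])
    return ((r*c["z_map"].reshape(-1,1)-c["t"])@c["R"]).reshape(400,640,3)
def proj(c,X):
    return cv2.projectPoints(np.array(X,float).reshape(-1,1,3),cv2.Rodrigues(np.array(c["R"],float))[0],np.array(c["t"],float),K(c),np.array(c["D"],float))[0].reshape(-1,2)
def save(c,n,crop=None,s=1):
    im=c["color"][...,::-1]
    if crop: im=im[crop[1]:crop[3],crop[0]:crop[2]]
    cv2.imwrite("pics/"+n,cv2.resize(im,None,fx=s,fy=s,interpolation=cv2.INTER_CUBIC))
E
python3 - <<'E'
from h import *
import pickle
s=manip.observe();print({k:np.round(v,3) for k,v in s.items()}, manip.grasp_offset)
for n in("scene","top"):
    c=cams.capture(n);pickle.dump(c,open(n+".pkl","wb"));save(c,n+"0.png",s=1.25)
    print(n,c["fovy"],c["D"],-np.array(c["R"]).T@c["t"])
E
```

```text
pics
{'clock': np.float64(0.0), 'qpos': array([-1.105,  0.69 , -0.195,  1.566,  0.157,  0.902, -0.215]), 'dq': array([-0.   , -0.   , -0.   , -0.   , -0.   ,  0.001, -0.001]), 'effort': array([ 0.0000e+00, -5.3961e+01, -1.2660e+00, -1.5855e+01,  9.0000e-03,
        9.0000e-03,  0.0000e+00]), 'ee_pos': array([0.261, 0.567, 0.23 ]), 'tcp_rot': array([-1.546,  0.339, -0.338]), 'ft_force': array([-0.282,  0.2  ,  0.303]), 'moment': array([ 0.032,  0.017, -0.026]), 'finger_gap': np.float64(1.002)} 0.0187
scene 54.339090929122676 [-0.00471901  0.          0.          0.          0.        ] [ 1.25849903 -0.23037385  1.25963281]
top 55.061716702541815 [-0.01569895  0.          0.          0.          0.        ] [ 0.29758551 -0.08157194  1.37937496]
```

View pics/top0.png

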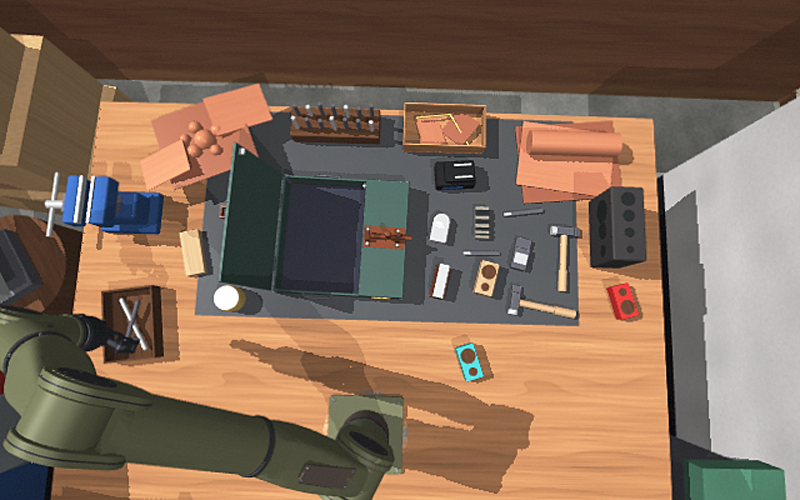

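View pics/scene0.png

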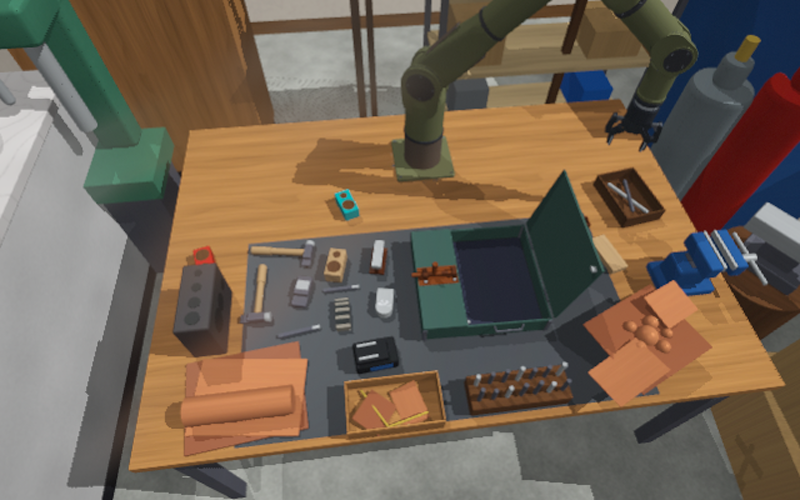

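All five tools are out. In the top picture (800 px wide): heel dolly (440,228), groove block (482,222), toe dolly (521,253), rail anvil (440,280), form block (487,278). The turquoise (470,362) and red (625,300) blocks are look-alikes to leave alone. Next I measure the tools and the chest.

```bash
cat > meas.py <<'E'
from h import *
import pickle
def comps(c,lo=0.011,region=None):
    P=cloud(c); z=P[...,2]; ok=(c["z_map"]>0)&(z>lo)&(z<0.1)&(P[...,0]>.3)&(P[...,0]<.85)
    if region is not None: ok&=region(P)
    n,l,st,ce=cv2.connectedComponentsWithStats(ok.astype(np.uint8),connectivity=4)
    out=[]
    for i in range(1,n):
        if st[i,4]<25: continue
        m=l==i; Q=P[m]; zt=np.percentile(Q[:,2],95)
        T=Q[Q[:,2]>zt-.008] 
        r=cv2.minAreaRect((Q[:,:2]*1000).astype(np.float32))
        rt=cv2.minAreaRect((T[:,:2]*1000).astype(np.float32))
        out.append((ce[i],zt,r,rt,c["color"][m].mean(0)))
    return out
def rep(o):
    for ce,zt,r,rt,col in o: print("px",np.round(ce),"top z %.3f"%zt,"all c",np.round(r[0]),"sz",np.round(r[1]),"a%.0f"%r[2],"| top c",np.round(rt[0]),np.round(rt[1]),"a%.0f"%rt[2],"col",col.astype(int))
E
python3 - <<'E'
from meas import *
c=pickle.load(open("top.pkl","rb")); P=cloud(c)
for u,v in[(520,160),(410,210),(320,300)]: print("ref",P[v,u]) 
rep(comps(c,region=lambda P:(P[...,1]<-.14)&(P[...,1]>-.75)))
# chest: ledge at z 70
col=c["color"].astype(int); g=(col[...,1]>col[...,0]+12)&(col[...,1]>col[...,2])
for nm,lo,hi in(("ledge",.064,.076),("rim",.056,.068)):
    m=(abs(P[...,2]-(lo+hi)/2)<(hi-lo)/2)&(P[...,1]<.35)&(P[...,1]>-.2)&(P[...,0]>.3)&(P[...,0]<.8)&g
    n,l,st,ce=cv2.connectedComponentsWithStats(m.astype(np.uint8)); i=1+st[1:,4].argmax()
    r=cv2.minAreaRect((P[l==i][:,:2]*1000).astype(np.float32)); print(nm,r,st[i])
# floor
m=(abs(P[...,2]-.005)<.004)&(P[...,1]<.2)&(P[...,1]>-.1)&(P[...,0]>.4)&(P[...,0]<.75)
n,l,st,ce=cv2.connectedComponentsWithStats(m.astype(np.uint8)); i=1+st[1:,4].argmax()
r=cv2.minAreaRect((P[l==i][:,:2]*1000).astype(np.float32)); print("floor",r,st[i])
# knob/bolt high points
m=(P[...,2]>.105)&(P[...,2]<.15)&(P[...,1]<-.02)&(P[...,1]>-.15)&(P[...,0]>.4)&(P[...,0]<.7); print("knob",P[m].mean(0),m.sum(),P[m][:,2].max())
m=(P[...,2]>.15)&(P[...,1]>.08)&(P[...,1]<.35)&(P[...,0]>.35)&(P[...,0]<.8); print("lid top",np.percentile(P[m],[2,50,98],axis=0).round(3))
E
```

```text
ref [ 6.87497300e-01 -8.23916252e-01  1.02090149e-04]
ref [ 0.48379843 -0.40348769  0.02414729]
ref [ 0.15900074 -0.09089016 -0.00593349]
px [459. 116.] top z 0.080 all c [ 827. -579.] sz [263.  47.] a90 | top c [ 832. -577.] [ 37. 259.] a0 col [203 130  97]
px [362. 117.] top z 0.059 all c [ 831. -230.] sz [178.  38.] a90 | top c [ 817. -232.] [ 32. 180.] a9 col [147 101  71]
px [363. 140.] top z 0.062 all c [ 739. -233.] sz [ 78. 115.] a5 | top c [ 739. -243.] [61. 86.] a3 col [50 51 55]
px [479. 188.] top z 0.096 all c [ 564. -642.] sz [215.  80.] a22 | top c [ 567. -640.] [211.  71.] a20 col [44 43 44]
px [385. 177.] top z 0.027 all c [ 601. -316.] sz [95. 41.] a0 | top c [ 601. -315.] [94. 41.] a0 col [113 110 104]
px [352. 183.] top z 0.032 all c [ 580. -193.] sz [48. 85.] a80 | top c [ 579. -193.] [47. 82.] a80 col [227 228 229]
px [451. 202.] top z 0.025 all c [ 501. -558.] sz [ 83. 185.] a89 | top c [ 501. -555.] [ 81. 185.] a88 col [189 167 140]
px [416. 204.] top z 0.027 all c [ 512. -429.] sz [46. 93.] a76 | top c [ 500. -425.] [45. 66.] a75 col [143 143 150]
px [389. 222
[... 299 characters left out ...]
82. -716.] [94. 50.] a16 col [187  65  57]
px [428. 244.] top z 0.025 all c [ 362. -490.] sz [188.  84.] a78 | top c [ 348. -484.] [185.  77.] a69 col [184 160 136]
ledge ((442.04473876953125, -31.617961883544922), (121.6576156616211, 133.51182556152344), 88.83499908447266) [ 287  198   37   40 1273]
rim ((441.8089294433594, -20.599624633789062), (143.58169555664062, 134.3490447998047), 88.59980010986328) [280 198  44  40 684]
floor ((553.4293212890625, 115.208251953125), (169.89524841308594, 306.4716491699219), 89.69892883300781) [ 241  146   51   85 2842]
knob [ 0.5368933  -0.04558104  0.12737927] 22 0.1357845849619162
lid top [[0.39  0.282 0.154]
 [0.544 0.304 0.237]
 [0.706 0.325 0.301]]
```

```bash
cat >> h.py <<'E'
def go(x,y,z,th,rows=""):
    """relative row to reach world TCP (m), jaw dir angle th (deg), tool straight down; also from-current info"""
    s=manip.observe(); R=Ro.from_rotvec(s["tcp_rot"])
    best=None
    for t in(th,th+180):
        c,n=np.cos(np.radians(t)),np.sin(np.radians(t))
        G=Ro.from_matrix(np.array([[n,0,c],[-c,0,n],[0,-1,0]]))
        w=(R.inv()*G).as_rotvec()
        if best is None or np.linalg.norm(w)<np.linalg.norm(best): best=w
    d=R.inv().apply(np.array([x,y,z])-s["ee_pos"])*1000
    print("row %.0f %.0f %.0f  %.3f %.3f %.3f"%(*d,*best)," rows>=%d"%max(np.ceil(np.linalg.norm(d)/50),np.ceil(np.degrees(np.linalg.norm(best))/8.5)))
def st():
    s=manip.observe(); R=Ro.from_rotvec(s["tcp_rot"]).as_matrix()
    print("t%.1f"%s["clock"],"p",s["ee_pos"].round(4),"down",R[:,1].round(3),"jaw",np.degrees(np.arctan2(R[1,2],R[0,2])).round(1),"F",s["ft_force"].round(1),"gap %.3f"%s["finger_gap"],"q",s["qpos"].round(2))
E
python3 - <<'E'
from meas import *
st()
c=pickle.load(open("top.pkl","rb")); P=cloud(c);x,y,z=np.moveaxis(P,2,0)
L=(z>.055)&(z<.076)&(x>.3)&(x<.75)&(y>-.13)&(y<.02)
r=cv2.minAreaRect((P[L][:,:2]*1000).astype(np.float32)); print("ledge",r)
for ya in(-.07,-.03,.0):
    q=P[L&(abs(y-ya)<.008)]; print(ya,"x",q[:,0].min(),q[:,0].max())
for xa in(.42,.48,.6,.66):
    q=P[L&(abs(x-xa)<.008)]; print(xa,"ymin",q[:,1].min())
    q=P[(abs(x-xa)<.008)&(y>.0)&(y<.28)&(z<.02)&(z>-.02)]; print("   floor y",q[:,1].min(),q[:,1].max(),np.median(q[:,2]))
for ya in(.06,.1,.2):
    q=P[(abs(y-ya)<.008)&(x>.35)&(x<.75)&(abs(z-.005)<.004)]
    q2=P[(abs(y-ya)<.008)&(x>.3)&(x<.8)&(abs(z-.062)<.006)];print(ya,"rim x",q2[:,0].min(),q2[:,0].max())
# lid plane
m=(z>.1)&(y>.2)&(y<.36)&(x>.4)&(x<.68); Q=P[m]; A=np.c_[Q[:,0],Q[:,2],np.ones(len(Q))]; print("lid y=ax+bz+c",np.linalg.lstsq(A,Q[:,1],rcond=None)[0],len(Q),Q[:,2].max())
E
```

```text
t0.1 p [0.2613 0.5671 0.2306] down [-0.001 -0.002 -1.   ] jaw 65.3 F [1.1 0.6 0.3] gap 1.003 q [-1.11  0.69 -0.19  1.57  0.16  0.9  -0.22]
ledge ((538.207763671875, -35.34904479980469), (120.18665313720703, 333.97711181640625), 88.24095153808594)
-0.07 x 0.37277419100321546 0.7016228794835515
-0.03 x 0.37152699552477414 0.7033051253532563
0.0 x 0.37678673036731414 0.7029297830793069
0.42 ymin -0.09025246934048402
   floor y 0.0383688123959059 0.2615896784370775 0.003743216444439213
0.48 ymin -0.09206680161052588
   floor y 0.037152230899287104 0.25999047610810155 0.0030230896234753933
0.6 ymin -0.09579560334704389
   floor y 0.031331521770238485 0.27886239585887346 0.0029774984918731276
0.66 ymin -0.09772382090740658
   floor y 0.029725580455602828 0.2552830805251583 0.0032179239471995503
0.06 rim x 0.3789720618081185 0.7072165800193103
0.1 rim x 0.3780272716205362 0.7057602112044289
0.2 rim x 0.38199543458084967 0.7099059187071745
lid y=ax+bz+c [-0.02888204  0.24328093  0.26232722] 3360 0.3045926245363502
```

Run:
```python
from h import *
go(.26,.567,.42,65.3); go(.58,-.193,.42,80); go(.58,-.193,.13,80)
```

```text
row -1 -189 -1  0.002 -0.001 0.000  rows>=4
row 607 -188 -557  0.002 -0.257 -0.000  rows>=17
row 607 102 -557  0.002 -0.257 -0.000  rows>=17
```

drive_tool(series="0 -189 0 0 0 0 1;0 -189 0 0 0 0 1;0 -189 0 0 0 0 1;0 -189 0 0 0 0 1;607 -188 -557 0 -0.257 0 1;607 -188 -557 0 -0.257 0 1;607 -188 -557 0 -0.257 0 1;607 -188 -557 0 -0.257 0 1;607 -188 -557 0 -0.257 0 1;607 -188 -557 0 -0.257 0 1;607 -188 -557 0 -0.257 0 1;607 -188 -557 0 -0.257 0 1;607 -188 -557 0 -0.257 0 1;607 -188 -557 0 -0.257 0 1;607 -188 -557 0 -0.257 0 1;607 -188 -557 0 -0.257 0 1;607 -188 -557 0 -0.257 0 1;607 -188 -557 0 -0.257 0 1;607 -188 -557 0 -0.257 0 1;607 -188 -557 0 -0.257 0 1")

```text
clock: 2.1
ee_pos: [0.5707, -0.1721, 0.4189]
tcp_rot: [-1.566, 0.138, -0.137]
ft_force: [0.7, 0.7, 0.2]
finger_gap: 0.997
```

Run:
```python
from meas import *
st(); c=cams.capture("wrist"); save(c,"w1.png")
s=manip.observe();R=Ro.from_rotvec(s["tcp_rot"]); print("cam in tool",R.inv().apply(-np.array(c["R"]).T@c["t"]-s["ee_pos"]).round(3))
rep(comps(c,region=lambda P:(P[...,1]<-.14)&(P[...,1]>-.75)))
go(.579,-.193,.13,80);go(.579,-.193,.003,80)
```

```text
t2.1 p [ 0.5707 -0.1721  0.4189] down [-0.001  0.    -1.   ] jaw 80.0 F [0.7 0.7 0.2] gap 0.997 q [ 0.24  0.48 -0.04  1.36  0.02  1.3   1.59]
cam in tool [-0.069 -0.142  0.009]
px [291.  82.] top z 0.048 all c [ 427. -198.] sz [28. 95.] a78 | top c [ 427. -199.] [27. 94.] a78 col [250 248 248]
px [140.  78.] top z 0.025 all c [ 368. -492.] sz [190.  84.] a80 | top c [ 354. -490.] [188.  63.] a78 col [215 206 180]
px [223. 103.] top z 0.042 all c [ 439. -329.] sz [51. 95.] a76 | top c [ 439. -329.] [51. 95.] a76 col [230 199 148]
px [ 17. 117.] top z 0.042 all c [ 386. -716.] sz [96. 52.] a15 | top c [ 388. -716.] [90. 52.] a16 col [231  46  37]
px [125. 167.] top z 0.024 all c [ 504. -556.] sz [ 86. 186.] a86 | top c [ 504. -547.] [ 65. 185.] a87 col [221 211 182]
px [184. 154.] top z 0.026 all c [ 515. -431.] sz [45. 94.] a76 | top c [ 500. -427.] [45. 62.] a75 col [180 181 193]
px [310. 166.] top z 0.029 all c [ 581. -195.] sz [48. 83.] a80 | top c [ 581. -195.] [48. 82.] a80 col [246 247 247]
px [ 79. 208.] top z 0.096 all c [ 581. -634.] sz [197.  10.] a1 | top c [ 581. -634.] [197.   9.] a1 col [59 57 56]
px [252. 188.] top z 0.024 all c [ 601. -317.] sz [94. 41.] a0 | top c [ 601. -317.] [94. 41.] a0 col [158 155 144]
px [305. 246.] top z 0.060 all c [ 738. -235.] sz [ 76. 115.] a5 | top c [ 740. -245.] [60. 85.] a5 col [67 72 78]
px [313. 282.] top z 0.058 all c [ 832. -230.] sz [ 36. 180.] a0 | top c [ 818. -232.] [ 32. 182.] a9 col [175 119  67]
row 9 288 -6  0.008 -0.012 0.001  rows>=6
row 8 415 -5  0.008 -0.012 0.001  rows>=9
```

drive_tool(series="8 290 -5 0 0 0 1;8 290 -5 0 0 0 1;8 290 -5 0 0 0 1;8 290 -5 0 0 0 1;8 290 -5 0 0 0 1;8 290 -5 0 0 0 1;8 290 -5 0 0 0 1;8 415 -5 0 0 0 1;8 415 -5 0 0 0 1;8 415 -5 0 0 0 1;8 415 -5 0 0 0 1;8 415 -5 0 0 0 -1;8 415 -5 0 0 0 -1;8 415 -5 0 0 0 -1;8 415 -5 0 0 0 -1;8 415 -5 0 0 0 -1;8 415 -5 0 0 0 -1;8 415 -5 0 0 0 -1;8 415 -5 0 0 0 -1")

```text
clock: 4.05
ee_pos: [0.5797, -0.1818, 0.0091]
tcp_rot: [-1.573, 0.135, -0.145]
ft_force: [-1.5, -5.7, 6.2]
finger_gap: 0.55
```

Run:
```python
from meas import *
st(); go(.58,-.193,.2,80); go(.6423,.198,.22,-1.8);go(.6423,.198,.01,-1.8)
```

```text
t4.0 p [ 0.5797 -0.1818  0.0091] down [ 0.006 -0.007 -1.   ] jaw 79.8 F [-1.5 -5.7  6.2] gap 0.550 q [ 0.24  0.98 -0.03  1.76  0.07  0.4   1.55]
row 4 -191 -12  0.006 -0.004 0.007  rows>=4
row -4 -213 384  -0.000 1.424 0.010  rows>=10
row -6 -3 385  -0.000 1.424 0.010  rows>=10
```

drive_tool(series="0 -50 0 0 0 0 -1;0 -100 0 0 0 0 -1;0 -150 0 0 0 0 -1;0 -191 0 0 0 0 -1;0 -211 50 0 0.15 0 -1;0 -211 90 0 0.3 0 -1;0 -211 130 0 0.45 0 -1;0 -211 170 0 0.6 0 -1;0 -211 210 0 0.75 0 -1;0 -211 250 0 0.9 0 -1;0 -211 290 0 1.05 0 -1;0 -211 330 0 1.2 0 -1;0 -211 370 0 1.35 0 -1;-4 -211 384 0 1.424 0 -1;-4 -211 384 0 1.424 0 -1;-4 -211 384 0 1.424 0 -1;-4 -211 384 0 1.424 0 -1;-4 -211 384 0 1.424 0 -1")

```text
clock: 5.85
ee_pos: [0.6406, 0.2003, 0.2162]
tcp_rot: [-1.194, 1.231, -1.232]
ft_force: [-0.6, 0.0, -5.0]
finger_gap: 0.543
```

Run:
```python
from meas import *
c=cams.capture("top");c=cams.capture("top")
st(); go(.6423,.198,.22,-1.8);go(.6423,.198,.012,-1.8)
save(c,"t1.png",(150,60,640,400),1.5)
rep(comps(c,region=lambda P:(P[...,1]<-.14)&(P[...,1]>-.5)))
```

```text
t6.0 p [0.6406 0.201  0.2158] down [ 0.  0. -1.] jaw -1.7 F [ 0.1 -0.4 -4.9] gap 0.550 q [-0.59  0.81  0.43  1.45 -0.37  0.97 -0.09]
row 3 -4 2  -0.000 0.002 -0.000  rows>=1
row 3 204 2  -0.000 0.002 -0.000  rows>=5
px [430. 116.] top z 0.079 all c [ 826. -473.] sz [45. 53.] a1 | top c [ 832. -474.] [51. 35.] a90 col [207 134 100]
px [362. 117.] top z 0.060 all c [ 831. -230.] sz [178.  37.] a90 | top c [ 825. -230.] [ 31. 179.] a3 col [154 107  75]
px [363. 140.] top z 0.063 all c [ 739. -233.] sz [ 79. 115.] a5 | top c [ 740. -243.] [60. 86.] a5 col [52 54 58]
px [385. 178.] top z 0.026 all c [ 601. -316.] sz [94. 41.] a0 | top c [ 601. -316.] [94. 41.] a0 col [105 102  97]
px [416. 204.] top z 0.028 all c [ 512. -429.] sz [45. 93.] a77 | top c [ 497. -425.] [44. 63.] a75 col [148 148 156]
px [389. 222.] top z 0.044 all c [ 437. -326.] sz [52. 95.] a75 | top c [ 437. -326.] [50. 95.] a76 col [131 102  77]
px [352. 225.] top z 0.050 all c [ 425. -197.] sz [28. 95.] a78 | top c [ 424. -197.] [28. 93.] a78 col [236 237 237]
px [418. 242.] top z 0.026 all c [ 381. -441.] sz [ 76. 110.] a9 | top c [ 358. -439.] [102.  73.] a59 col [143 128 113]
```

View pics/t1.png

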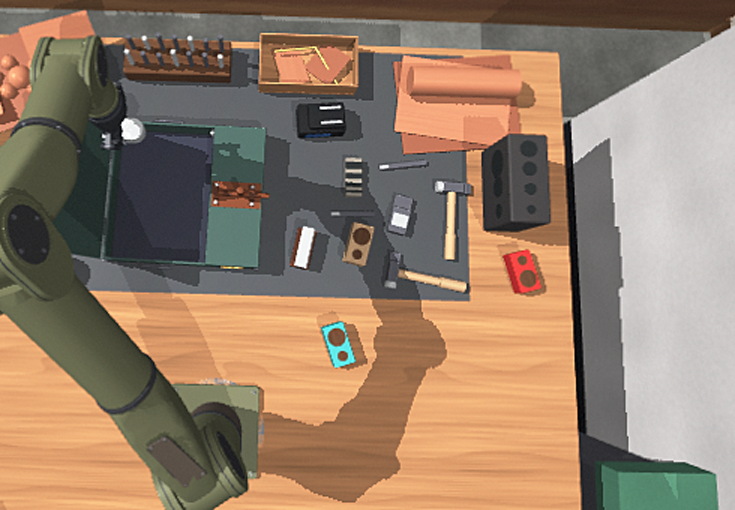

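Run:
```python
from meas import *
c=cams.capture("scene"); save(c,"s1.png",(330,0,640,330),1.8)
```

```text
(no output)
```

View pics/s1.png

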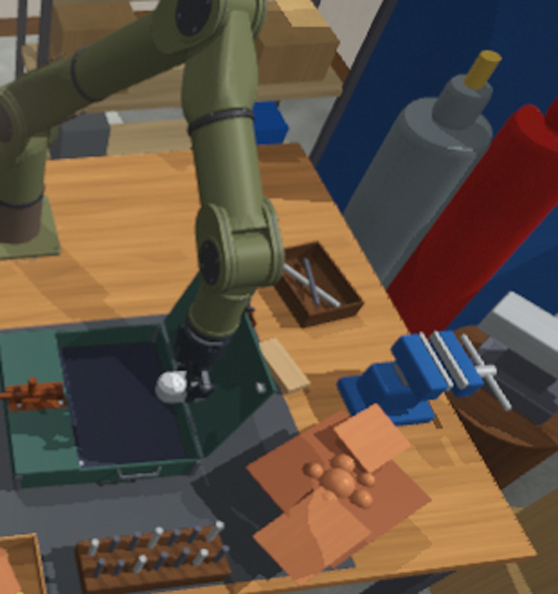

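drive_tool(series="3 20 2 0 0 0 -1;3 40 2 0 0 0 -1;3 60 2 0 0 0 -1;3 80 2 0 0 0 -1;3 100 2 0 0 0 -1;3 120 2 0 0 0 -1;3 120 2 0 0 0 -1;3 120 2 0 0 0 -1")

```text
clock: 6.8
ee_pos: [0.6425, 0.199, 0.0955]
tcp_rot: [-1.196, 1.23, -1.23]
ft_force: [0.0, -0.1, -5.8]
finger_gap: 0.546
```

Run:
```python
from meas import *
st()
c=cams.capture("scene"); P=cloud(c);x,y,z=np.moveaxis(P,2,0)
g=c["color"].astype(int); arm=(g[...,0]>g[...,2]+15)&(g[...,1]>g[...,2]+15)&(z>.12)
for lo in np.arange(.14,.6,.04):
    m=arm&(z>lo)&(z<lo+.04)&(x>.3)&(x<.8)&(y>.1)&(y<.5)
    if m.sum()>5: print("z%.2f"%lo,m.sum(),"x",x[m].min().round(3),x[m].max().round(3),"y",y[m].min().round(3),y[m].max().round(3))
```

```text
t6.8 p [0.6425 0.199  0.0955] down [-0. -0. -1.] jaw -1.6 F [ 0.  -0.1 -5.8] gap 0.546 q [-0.55  0.95  0.36  1.53 -0.44  0.74 -0.03]
z0.26 14 x 0.552 0.677 y 0.181 0.343
z0.30 77 x 0.633 0.68 y 0.161 0.229
z0.34 37 x 0.667 0.677 y 0.197 0.222
z0.38 59 x 0.665 0.68 y 0.176 0.221
z0.42 325 x 0.577 0.686 y 0.154 0.241
z0.46 706 x 0.576 0.675 y 0.155 0.241
z0.50 600 x 0.527 0.634 y 0.155 0.235
z0.54 606 x 0.479 0.599 y 0.152 0.231
z0.58 788 x 0.3 0.561 y 0.11 0.248
```

drive_tool(series="0 20 0 0 0 0 -1;0 40 0 0 0 0 -1;0 60 0 0 0 0 -1;0 75 0 0 0 0 -1;0 80 0 0 0 0 -1;0 80 0 0 0 0 -1;0 80 0 0 0 0 -1;0 80 0 0 0 0 0.5;0 80 0 0 0 0 0.5;0 80 0 0 0 0 0.5;0 80 0 0 0 0 0.5;0 40 0 0 0 0 0.5;0 0 0 0 0 0 0.5;0 -50 0 0 0 0 0.5;0 -100 0 0 0 0 0.5;0 -120 0 0 0 0 0.5;0 -120 0 0 0 0 1;0 -120 0 0 0 0 1")

```text
clock: 8.65
ee_pos: [0.642, 0.1993, 0.2154]
tcp_rot: [-1.196, 1.23, -1.229]
ft_force: [0.3, 0.1, -1.1]
finger_gap: 0.998
```

```bash
cat >> meas.py <<'E'
def tools(c):
    rep([o for o in comps(c,region=lambda P:(P[...,1]<-.11)&(P[...,1]>-.5)&(P[...,0]<.7)) if max(o[2][1])<130])
    P=cloud(c); print("in chest:")
    rep([o for o in comps(c,region=lambda P:(P[...,1]<.25)&(P[...,1]>.035)&(P[...,0]>.392)&(P[...,0]<.69)&(P[...,2]<.058)) if o[0][0]>0])
E
python3 - <<'E'
from meas import *
st(); c=cams.capture("wrist"); tools(c)
go(.424,-.198,.22,78);go(.424,-.198,.02,78)
E
```

```text
t8.7 p [0.642  0.1993 0.2154] down [-0.  0. -1.] jaw -1.6 F [ 0.3  0.1 -1.1] gap 0.998 q [-0.58  0.81  0.43  1.44 -0.38  0.97 -0.08]
in chest:
px [322. 183.] top z 0.034 all c [644. 196.] sz [83. 48.] a88 | top c [644. 196.] [83. 48.] a88 col [226 230 231]
row 403 -5 -206  0.002 -1.389 -0.001  rows>=10
row 403 195 -206  0.002 -1.389 -0.001  rows>=10
```

drive_tool(series="40 0 -20 0 -0.14 0 1;80 0 -40 0 -0.28 0 1;120 0 -60 0 -0.42 0 1;160 0 -80 0 -0.56 0 1;200 0 -100 0 -0.7 0 1;240 0 -120 0 -0.84 0 1;280 0 -140 0 -0.98 0 1;320 0 -160 0 -1.12 0 1;360 0 -180 0 -1.26 0 1;390 0 -200 0 -1.36 0 1;403 0 -206 0 -1.389 0 1;403 0 -206 0 -1.389 0 1;403 0 -206 0 -1.389 0 1;403 0 -206 0 -1.389 0 1")

```text
clock: 10.1
ee_pos: [0.4259, -0.1961, 0.2148]
tcp_rot: [-1.563, 0.163, -0.163]
ft_force: [0.7, 0.2, 0.7]
finger_gap: 1.001
```

Run:
```python
from meas import *
c=cams.capture("wrist");st();  tools(c)
tools(cams.capture("top"))
go(.425,-.198,.018,78)
```

```text
t10.2 p [ 0.4259 -0.1962  0.2149] down [-0.     0.001 -1.   ] jaw 78.1 F [ 0.1  0.8 -0.7] gap 0.998 q [ 0.38  0.52 -0.06  2.04  0.05  0.58  1.64]
px [318. 183.] top z 0.047 all c [ 425. -198.] sz [28. 94.] a79 | top c [ 425. -198.] [28. 94.] a79 col [249 249 249]
px [126. 178.] top z 0.025 all c [ 373. -450.] sz [105.  83.] a79 | top c [ 363. -448.] [104.  62.] a79 col [167 151 138]
px [217. 210.] top z 0.041 all c [ 437. -327.] sz [50. 94.] a76 | top c [ 437. -327.] [50. 94.] a76 col [215 180 131]
px [163. 265.] top z 0.025 all c [ 508. -428.] sz [45. 82.] a76 | top c [ 497. -426.] [44. 61.] a76 col [179 180 189]
px [260. 308.] top z 0.023 all c [ 591. -317.] sz [41. 74.] a90 | top c [ 591. -317.] [41. 74.] a90 col [150 148 138]
in chest:
px [621. 279.] top z 0.033 all c [638. 176.] sz [45. 55.] a71 | top c [643. 172.] [38. 48.] a89 col [162 167 168]
px [354. 150.] top z 0.041 all c [ 698. -200.] sz [ 3. 39.] a1 | top c [ 698. -200.] [ 3. 39.] a1 col [21 30 44]
px [385. 176.] top z 0.027 all c [ 606. -316.] sz [84. 41.] a0 | top c [ 606. -316.] [84. 41.] a0 col [112 109 103]
px [416. 204.] top z 0.028 all c [ 512. -429.] sz [45. 93.] a76 | top c [ 508. -428.] [45. 85.] a76 col [145 145 152]
px [394. 222.] top z 0.044 all c [ 434. -342.] sz [18. 93.] a76 | top c [ 434. -342.] [18. 93.] a76 col [186 149 112]
px [418. 242.] top z 0.026 all c [ 381. -440.] sz [ 77. 111.] a9 | top c [ 374. -439.] [ 61. 108.] a9 col [131 117 108]
in chest:
px [244. 162.] top z 0.037 all c [643. 195.] sz [48. 83.] a2 | top c [643. 195.] [46. 83.] a2 col [146 148 148]
row -0 197 -2  -0.001 0.002 -0.000  rows>=4
```

drive_tool(series="0 50 -2 0 0 0 1;0 100 -2 0 0 0 1;0 145 -2 0 0 0 1;0 175 -2 0 0 0 1;0 197 -2 0 0 0 1;0 197 -2 0 0 0 1;0 197 -2 0 0 0 1;0 197 -2 0 0 0 -1;0 197 -2 0 0 0 -1;0 197 -2 0 0 0 -1;0 197 -2 0 0 0 -1;0 197 -2 0 0 0 -1;0 197 -2 0 0 0 -1;0 197 -2 0 0 0 -1;0 160 -2 0 0 0 -1;0 110 -2 0 0 0 -1;0 60 -2 0 0 0 -1;0 10 -2 0 0 0 -1;0 0 0 0 0 0 -1;0 0 0 0 0 0 -1")

```text
clock: 12.2
ee_pos: [0.4252, -0.1977, 0.216]
tcp_rot: [-1.565, 0.163, -0.166]
ft_force: [0.4, 0.1, -9.5]
finger_gap: 0.314
```

drive_tool(series="15 0 32 0 0.14 0 -1;30 0 64 0 0.28 0 -1;45 0 96 0 0.42 0 -1;60 0 128 0 0.56 0 -1;75 0 160 0 0.7 0 -1;90 0 192 0 0.84 0 -1;105 0 224 0 0.98 0 -1;120 0 256 0 1.12 0 -1;135 0 288 0 1.26 0 -1;146 0 310 0 1.36 0 -1;151 0 320 0 1.395 0 -1;151 0 320 0 1.395 0 -1;151 0 320 0 1.395 0 -1;151 0 320 0 1.395 0 -1")

```text
clock: 13.6
ee_pos: [0.6377, 0.0816, 0.2136]
tcp_rot: [-1.197, 1.237, -1.235]
ft_force: [0.1, -1.2, -8.2]
finger_gap: 0.317
```

Run:
```python
from meas import *
c=cams.capture("wrist");st(); save(c,"w2.png")
go(.6387,.084,.025,-1.8)
```

```text
t13.7 p [0.6382 0.0817 0.2143] down [-0.003 -0.001 -1.   ] jaw -2.1 F [ 0.  -0.8 -9. ] gap 0.309 q [-0.42  0.77  0.42  1.54 -0.36  0.91  0.09]
row -3 189 1  0.003 -0.005 0.002  rows>=4
```

View pics/w2.png

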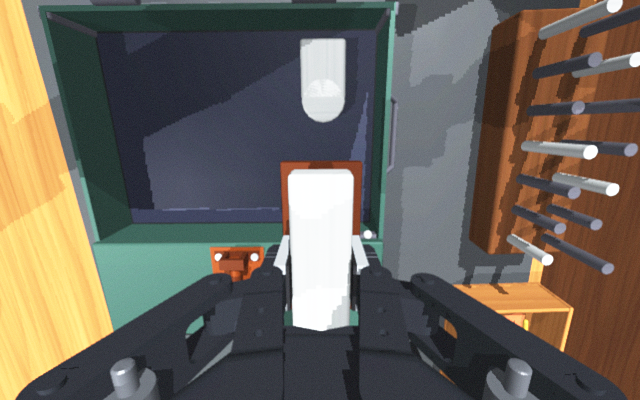

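drive_tool(series="-3 40 1 0 0 0 -1;-3 80 1 0 0 0 -1;-3 120 1 0 0 0 -1;-3 150 1 0 0 0 -1;-3 170 1 0 0 0 -1;-3 185 1 0 0 0 -1;-3 189 1 0 0 0 -1;-3 189 1 0 0 0 -1;-3 189 1 0 0 0 -1;-3 189 1 0 0 0 0.2;-3 189 1 0 0 0 0.2;-3 189 1 0 0 0 0.2;-3 189 1 0 0 0 0.2;-3 150 1 0 0 0 0.2;-3 100 1 0 0 0 0.2;-3 50 1 0 0 0 0.2;0 0 0 0 0 0 1;0 0 0 0 0 0 1;0 0 0 0 0 0 1")

```text
clock: 15.55
ee_pos: [0.6402, 0.0837, 0.2171]
tcp_rot: [-1.19, 1.232, -1.235]
ft_force: [-1.0, 0.3, -0.1]
finger_gap: 1.002
```

drive_tool(series="40 0 -18 0 -0.13 0 1;80 0 -36 0 -0.26 0 1;120 0 -54 0 -0.39 0 1;160 0 -72 0 -0.52 0 1;200 0 -90 0 -0.65 0 1;240 0 -108 0 -0.78 0 1;280 0 -126 0 -0.91 0 1;320 0 -144 0 -1.04 0 1;360 0 -162 0 -1.17 0 1;395 0 -178 0 -1.3 0 1;416 0 -188 0 -1.358 0 1;416 0 -188 0 -1.358 0 1;416 0 -188 0 -1.358 0 1;416 0 -188 0 -1.358 0 1")

```text
clock: 16.95
ee_pos: [0.4381, -0.3235, 0.2145]
tcp_rot: [-1.56, 0.193, -0.191]
ft_force: [0.1, 0.8, -0.2]
finger_gap: 0.998
```

Run:
```python
from meas import *
c=cams.capture("wrist");st();  tools(c)
tools(cams.capture("top"))
go(.437,-.327,.010,76)
```

```text
t17.0 p [ 0.4383 -0.3236  0.2147] down [-0.     0.002 -1.   ] jaw 76.0 F [-0.3 -1.  -0.3] gap 1.001 q [ 0.59  0.6  -0.06  1.83  0.05  0.71  1.82]
px [219. 151.] top z 0.025 all c [ 373. -450.] sz [105.  83.] a79 | top c [ 363. -449.] [103.  62.] a79 col [200 194 180]
px [316. 182.] top z 0.041 all c [ 437. -328.] sz [50. 94.] a77 | top c [ 437. -328.] [50. 94.] a77 col [220 190 142]
px [256. 251.] top z 0.025 all c [ 513. -431.] sz [44. 94.] a76 | top c [ 497. -426.] [44. 61.] a75 col [177 179 190]
px [537. 233.] top z 0.086 all c [ 537. -111.] sz [11.  2.] a0 | top c [ 537. -111.] [11.  2.] a2 col [94 46 26]
px [353. 291.] top z 0.023 all c [ 601. -317.] sz [41. 95.] a90 | top c [ 601. -317.] [41. 95.] a90 col [144 142 133]
in chest:
px [354. 150.] top z 0.040 all c [ 698. -203.] sz [ 3. 44.] a0 | top c [ 698. -204.] [ 1. 40.] a3 col [20 28 41]
px [385. 177.] top z 0.027 all c [ 602. -316.] sz [96. 42.] a0 | top c [ 601. -315.] [94. 41.] a0 col [110 107 101]
px [388. 226.] top z 0.044 all c [ 426. -323.] sz [50. 73.] a76 | top c [ 426. -323.] [50. 73.] a76 col [187 151 114]
in chest:
px [244. 162.] top z 0.037 all c [647. 195.] sz [57. 84.] a1 | top c [643. 195.] [84. 48.] a88 col [147 149 150]
px [274. 163.] top z 0.055 all c [638.  88.] sz [42. 97.] a3 | top c [642.  88.] [96. 29.] a89 col [153 150 148]
row -0 205 -4  -0.001 0.000 -0.001  rows>=5
```

drive_tool(series="0 50 -4 0 0 0 1;0 100 -4 0 0 0 1;0 150 -4 0 0 0 1;0 185 -4 0 0 0 1;0 205 -4 0 0 0 1;0 205 -4 0 0 0 1;0 205 -4 0 0 0 1;0 205 -4 0 0 0 -1;0 205 -4 0 0 0 -1;0 205 -4 0 0 0 -1;0 205 -4 0 0 0 -1;0 205 -4 0 0 0 -1;0 205 -4 0 0 0 -1;0 165 -4 0 0 0 -1;0 115 -4 0 0 0 -1;0 65 -4 0 0 0 -1;0 15 -4 0 0 0 -1;0 0 0 0 0 0 -1;0 0 0 0 0 0 -1")

```text
clock: 18.95
ee_pos: [0.4389, -0.3262, 0.2186]
tcp_rot: [-1.565, 0.189, -0.198]
ft_force: [0.5, 0.3, -2.8]
finger_gap: 0.578
```

drive_tool(series="-2 0 45 0 0.11 0 -1;-4 0 90 0 0.22 0 -1;-6 0 135 0 0.33 0 -1;-8 0 180 0 0.45 0 -1;-10 0 225 0 0.57 0 -1;-12 0 270 0 0.69 0 -1;-14 0 315 0 0.81 0 -1;-16 0 360 0 0.93 0 -1;-18 0 405 0 1.05 0 -1;-20 0 450 0 1.17 0 -1;-22 0 490 0 1.28 0 -1;-24 0 520 0 1.34 0 -1;-24 0 535 0 1.358 0 -1;-24 0 535 0 1.358 0 -1;-24 0 535 0 1.358 0 -1;-24 0 535 0 1.358 0 -1")

```text
clock: 20.55
ee_pos: [0.5443, 0.1965, 0.2148]
tcp_rot: [-1.194, 1.236, -1.237]
ft_force: [-0.6, -0.2, -1.8]
finger_gap: 0.578
```

Run:
```python
from meas import *
c=cams.capture("wrist");st(); save(c,"w3.png")
go(.5443,.201,.017,-1.8)
```

```text
t20.6 p [0.5445 0.1967 0.2151] down [-0.001 -0.001 -1.   ] jaw -2.1 F [ 0.   0.4 -2.7] gap 0.577 q [-0.68  0.69  0.45  1.75 -0.4   0.8  -0.08]
row -5 198 -0  0.001 -0.005 0.001  rows>=4
```

drive_tool(series="-5 40 0 0 0 0 -1;-5 80 0 0 0 0 -1;-5 120 0 0 0 0 -1;-5 155 0 0 0 0 -1;-5 180 0 0 0 0 -1;-5 194 0 0 0 0 -1;-5 198 0 0 0 0 -1;-5 198 0 0 0 0 -1;-5 198 0 0 0 0 -1;-5 198 0 0 0 0 0.5;-5 198 0 0 0 0 0.5;-5 198 0 0 0 0 0.5;-5 198 0 0 0 0 0.5;-5 150 0 0 0 0 0.5;-5 100 0 0 0 0 0.5;-5 50 0 0 0 0 0.5;0 0 0 0 0 0 1;0 0 0 0 0 0 1;0 0 0 0 0 0 1")

```text
clock: 22.5
ee_pos: [0.5454, 0.1992, 0.2168]
tcp_rot: [-1.19, 1.233, -1.234]
ft_force: [1.1, 0.6, -1.1]
finger_gap: 1.005
```

drive_tool(series="40 0 6 0 -0.13 0 1;80 0 12 0 -0.26 0 1;120 0 18 0 -0.39 0 1;160 0 24 0 -0.52 0 1;200 0 30 0 -0.65 0 1;240 0 36 0 -0.78 0 1;280 0 42 0 -0.91 0 1;320 0 48 0 -1.04 0 1;360 0 54 0 -1.17 0 1;400 0 60 0 -1.3 0 1;440 0 66 0 -1.43 0 1;480 0 72 0 -1.55 0 1;505 0 73 0 -1.602 0 1;511 0 73 0 -1.602 0 1;511 0 73 0 -1.602 0 1;511 0 73 0 -1.602 0 1;511 0 73 0 -1.602 0 1")

```text
clock: 24.2
ee_pos: [0.601, -0.3113, 0.215]
tcp_rot: [-1.569, 0.0, 0.0]
ft_force: [-0.5, 0.4, 0.9]
finger_gap: 0.998
```

Run:
```python
from meas import *
c=cams.capture("wrist");st();  tools(c)
tools(cams.capture("top"))
go(.601,-.317,.005,90)
```

```text
t24.2 p [ 0.601  -0.3117  0.2152] down [-0.     0.002 -1.   ] jaw 90.0 F [0.6 0.3 0. ] gap 1.000 q [ 0.46  0.78 -0.1   1.41  0.08  0.96  1.92]
px [222.   9.] top z 0.014 all c [ 414. -418.] sz [26. 19.] a81 | top c [ 414. -418.] [26. 19.] a81 col [165 167 185]
px [218. 104.] top z 0.026 all c [ 515. -431.] sz [44. 94.] a76 | top c [ 499. -426.] [44. 62.] a76 col [185 187 199]
px [529. 129.] top z 0.086 all c [ 539. -111.] sz [11.  2.] a0 | top c [ 539. -111.] [11.  2.] a0 col [103  52  30]
px [316. 179.] top z 0.023 all c [ 601. -317.] sz [93. 40.] a0 | top c [ 602. -317.] [93. 40.] a0 col [157 157 150]
px [399. 255.] top z 0.034 all c [ 699. -208.] sz [ 2. 20.] a4 | top c [ 699. -209.] [ 1. 10.] a2 col [ 32  68 126]
in chest:
px [631. 219.] top z 0.052 all c [642.  70.] sz [59. 28.] a90 | top c [642.  53.] [28. 24.] a1 col [239 238 238]
px [353. 150.] top z 0.041 all c [ 698. -198.] sz [ 3. 36.] a4 | top c [ 698. -198.] [ 3. 36.] a6 col [20 27 40]
px [384. 175.] top z 0.026 all c [ 601. -316.] sz [95. 41.] a0 | top c [ 600. -314.] [40. 95.] a87 col [112 109 103]
px [428. 244.] top z 0.023 all c [ 364. -467.] sz [64. 19.] a81 | top c [ 363. -467.] [64. 18.] a81 col [222 183 139]
in chest:
px [244. 162.] top z 0.037 all c [643. 196.] sz [48. 83.] a1 | top c [643. 196.] [83. 48.] a88 col [148 149 150]
px [274. 162.] top z 0.055 all c [638.  89.] sz [95. 36.] a87 | top c [642.  90.] [93. 29.] a88 col [163 161 160]
px [240. 188.] top z 0.050 all c [546. 204.] sz [92. 52.] a87 | top c [546. 204.] [91. 50.] a88 col [125  97  74]
row 0 210 -5  -0.001 -0.000 0.000  rows>=5
```

drive_tool(series="0 50 -5 0 0 0 1;0 100 -5 0 0 0 1;0 150 -5 0 0 0 1;0 190 -5 0 0 0 1;0 210 -5 0 0 0 1;0 210 -5 0 0 0 1;0 210 -5 0 0 0 1;0 210 -5 0 0 0 -1;0 210 -5 0 0 0 -1;0 210 -5 0 0 0 -1;0 210 -5 0 0 0 -1;0 210 -5 0 0 0 -1;0 210 -5 0 0 0 -1;0 165 -5 0 0 0 -1;0 115 -5 0 0 0 -1;0 65 -5 0 0 0 -1;0 15 -5 0 0 0 -1;0 0 0 0 0 0 -1;0 0 0 0 0 0 -1")

```text
clock: 26.2
ee_pos: [0.6016, -0.3134, 0.2173]
tcp_rot: [-1.571, -0.002, -0.005]
ft_force: [0.7, -0.6, -6.5]
finger_gap: 0.451
```

drive_tool(series="-5 0 33 0 0.13 0 -1;-10 0 66 0 0.26 0 -1;-15 0 99 0 0.39 0 -1;-20 0 132 0 0.52 0 -1;-25 0 165 0 0.65 0 -1;-30 0 198 0 0.78 0 -1;-35 0 231 0 0.91 0 -1;-40 0 264 0 1.04 0 -1;-45 0 297 0 1.17 0 -1;-50 0 330 0 1.3 0 -1;-55 0 363 0 1.43 0 -1;-60 0 390 0 1.55 0 -1;-60 0 399 0 1.602 0 -1;-60 0 399 0 1.602 0 -1;-60 0 399 0 1.602 0 -1;-60 0 399 0 1.602 0 -1")

```text
clock: 27.8
ee_pos: [0.5409, 0.083, 0.2144]
tcp_rot: [-1.195, 1.236, -1.236]
ft_force: [0.2, 0.0, -5.8]
finger_gap: 0.449
```

Run:
```python
from meas import *
c=cams.capture("wrist");st(); save(c,"w4.png")
go(.5407,.087,.013,-1.8)
```

```text
t27.9 p [0.5412 0.0831 0.2147] down [-0.001 -0.001 -1.   ] jaw -2.1 F [ 0.9 -0.7 -5.4] gap 0.450 q [-0.49  0.65  0.43  1.84 -0.38  0.74  0.11]
row -4 202 -0  0.001 -0.004 0.001  rows>=5
```

drive_tool(series="-4 40 0 0 0 0 -1;-4 80 0 0 0 0 -1;-4 120 0 0 0 0 -1;-4 160 0 0 0 0 -1;-4 185 0 0 0 0 -1;-4 198 0 0 0 0 -1;-4 202 0 0 0 0 -1;-4 202 0 0 0 0 -1;-4 202 0 0 0 0 -1;-4 202 0 0 0 0 0.3;-4 202 0 0 0 0 0.3;-4 202 0 0 0 0 0.3;-4 202 0 0 0 0 0.3;-4 150 0 0 0 0 0.3;-4 100 0 0 0 0 0.3;-4 50 0 0 0 0 0.3;0 0 0 0 0 0 1;0 0 0 0 0 0 1;0 0 0 0 0 0 1")

```text
clock: 29.75
ee_pos: [0.5422, 0.0851, 0.2168]
tcp_rot: [-1.19, 1.232, -1.235]
ft_force: [-0.4, -0.3, -0.9]
finger_gap: 0.999
```

drive_tool(series="43 0 -2 0 -0.12 0 1;86 0 -4 0 -0.24 0 1;129 0 -6 0 -0.36 0 1;172 0 -8 0 -0.48 0 1;215 0 -10 0 -0.6 0 1;258 0 -12 0 -0.72 0 1;301 0 -14 0 -0.84 0 1;344 0 -16 0 -0.96 0 1;387 0 -18 0 -1.08 0 1;430 0 -20 0 -1.2 0 1;473 0 -20 0 -1.3 0 1;505 0 -20 0 -1.35 0 1;514 0 -20 0 -1.358 0 1;514 0 -20 0 -1.358 0 1;514 0 -20 0 -1.358 0 1;514 0 -20 0 -1.358 0 1")

```text
clock: 31.35
ee_pos: [0.5049, -0.4252, 0.2148]
tcp_rot: [-1.56, 0.192, -0.191]
ft_force: [0.1, -0.4, 0.3]
finger_gap: 1.002
```

Run:
```python
from meas import *
c=cams.capture("wrist");st();  tools(c)
tools(cams.capture("top"))
go(.505,-.429,.005,76)
```

```text
t31.4 p [ 0.5049 -0.4256  0.2151] down [-0.     0.002 -1.   ] jaw 76.0 F [ 0.2 -0.2  0.1] gap 0.999 q [ 0.66  0.75 -0.05  1.47  0.04  0.92  1.92]
px [285.  70.] top z 0.025 all c [ 374. -451.] sz [105.  85.] a79 | top c [ 363. -449.] [103.  63.] a79 col [199 191 176]
px [636. 149.] top z 0.081 all c [ 538. -112.] sz [ 3. 11.] a88 | top c [ 538. -112.] [ 3. 11.] a88 col [72 38 24]
px [317. 185.] top z 0.025 all c [ 513. -430.] sz [44. 93.] a76 | top c [ 498. -427.] [43. 60.] a76 col [179 180 192]
px [520. 280.] top z 0.038 all c [ 699. -199.] sz [ 3. 35.] a1 | top c [ 699. -199.] [ 3. 34.] a1 col [28 44 69]
in chest:
px [354. 150.] top z 0.038 all c [ 698. -200.] sz [ 2. 40.] a1 | top c [ 699. -200.] [ 1. 40.] a1 col [22 30 44]
px [416. 204.] top z 0.028 all c [ 510. -429.] sz [45. 91.] a75 | top c [ 497. -425.] [44. 62.] a75 col [146 146 153]
in chest:
px [244. 162.] top z 0.037 all c [643. 195.] sz [84. 48.] a89 | top c [643. 195.] [48. 83.] a1 col [147 148 149]
px [274. 162.] top z 0.055 all c [637.  88.] sz [38. 96.] a1 | top c [641.  89.] [96. 28.] a89 col [166 162 161]
px [240. 188.] top z 0.050 all c [550. 204.] sz [92. 59.] a88 | top c [546. 204.] [92. 50.] a88 col [123  96  73]
px [272. 190.] top z 0.031 all c [543.  91.] sz [95. 41.] a88 | top c [543.  91.] [94. 41.] a89 col [85 83 79]
row 1 210 -3  -0.001 0.000 -0.000  rows>=5
```

drive_tool(series="1 50 -3 0 0 0 1;1 100 -3 0 0 0 1;1 150 -3 0 0 0 1;1 190 -3 0 0 0 1;1 210 -3 0 0 0 1;1 210 -3 0 0 0 1;1 210 -3 0 0 0 1;1 210 -3 0 0 0 -1;1 210 -3 0 0 0 -1;1 210 -3 0 0 0 -1;1 210 -3 0 0 0 -1;1 210 -3 0 0 0 -1;1 210 -3 0 0 0 -1;1 165 -3 0 0 0 -1;1 115 -3 0 0 0 -1;1 65 -3 0 0 0 -1;1 15 -3 0 0 0 -1;0 0 0 0 0 0 -1;0 0 0 0 0 0 -1")

```text
clock: 33.35
ee_pos: [0.505, -0.4282, 0.2175]
tcp_rot: [-1.564, 0.19, -0.197]
ft_force: [0.7, -1.2, -5.1]
finger_gap: 0.498
```

drive_tool(series="-15 0 40 0 0.11 0 -1;-30 0 80 0 0.22 0 -1;-45 0 120 0 0.33 0 -1;-60 0 160 0 0.44 0 -1;-75 0 200 0 0.55 0 -1;-90 0 240 0 0.66 0 -1;-105 0 280 0 0.77 0 -1;-120 0 320 0 0.88 0 -1;-135 0 360 0 0.99 0 -1;-150 0 400 0 1.1 0 -1;-165 0 440 0 1.21 0 -1;-180 0 475 0 1.31 0 -1;-187 0 494 0 1.358 0 -1;-187 0 494 0 1.358 0 -1;-187 0 494 0 1.358 0 -1;-187 0 494 0 1.358 0 -1")

```text
clock: 34.95
ee_pos: [0.4425, 0.0951, 0.2143]
tcp_rot: [-1.195, 1.236, -1.236]
ft_force: [0.2, -1.3, -4.3]
finger_gap: 0.504
```

Run:
```python
from meas import *
c=cams.capture("wrist");st(); save(c,"w5.png")
go(.443,.098,.013,-1.8)
```

```text
t35.0 p [0.4429 0.0951 0.2146] down [-0.002 -0.001 -1.   ] jaw -2.1 F [-0.1 -0.9 -4.6] gap 0.498 q [-0.6   0.54  0.44  2.1  -0.41  0.58  0.1 ]
row -3 202 0  0.002 -0.005 0.002  rows>=5
```

View pics/w5.png

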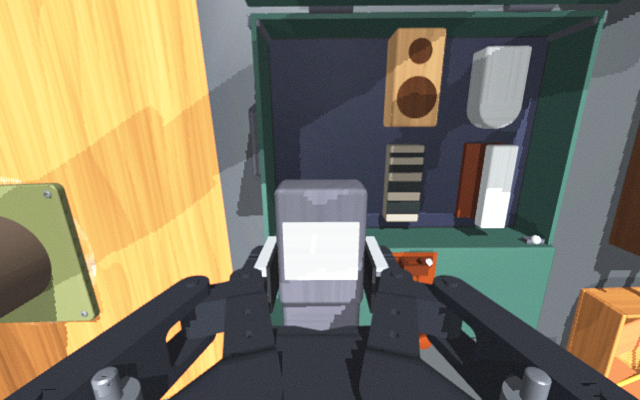

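drive_tool(series="-3 40 0 0 0 0 -1;-3 80 0 0 0 0 -1;-3 120 0 0 0 0 -1;-3 160 0 0 0 0 -1;-3 185 0 0 0 0 -1;-3 198 0 0 0 0 -1;-3 202 0 0 0 0 -1;-3 202 0 0 0 0 -1;-3 202 0 0 0 0 -1;-3 202 0 0 0 0 0.4;-3 202 0 0 0 0 0.4;-3 202 0 0 0 0 0.4;-3 202 0 0 0 0 0.4;-3 150 0 0 0 0 0.4;-3 100 0 0 0 0 0.4;-3 50 0 0 0 0 0.4;0 0 0 0 0 0 -1;0 -50 0 0 0 0 -1;0 -50 0 0 0 0 -1")

```text
clock: 36.9
ee_pos: [0.4467, 0.0964, 0.2705]
tcp_rot: [-1.183, 1.228, -1.237]
ft_force: [1.2, -0.4, 0.2]
finger_gap: 0.192
```

Run:
```python
from meas import *
c=cams.capture("top");st(); tools(c); P=cloud(c);x,y,z=np.moveaxis(P,2,0)
m=(z>.1)&(z<.32)&(y>.24)&(y<.36)&(x>.4)&(x<.68); Q=P[m]; A=np.c_[Q[:,0],Q[:,2],np.ones(len(Q))]; print("lid y=ax+bz+c",np.linalg.lstsq(A,Q[:,1],rcond=None)[0],len(Q),Q[:,2].max())
go(.52,.095,.42,-1.8);go(.62,.4,.42,-1.8);go(.62,.4,.27,-1.8)
```

```text
t37.0 p [0.4451 0.097  0.2681] down [ 0.006  0.003 -1.   ] jaw -1.9 F [ 0.2 -0.  -0.4] gap 0.108 q [-0.84  0.53  0.83  2.04 -0.56  0.8   0.3 ]
px [353. 150.] top z 0.040 all c [ 699. -198.] sz [ 3. 35.] a2 | top c [ 699. -193.] [ 2. 25.] a3 col [21 29 43]
px [417. 242.] top z 0.026 all c [ 370. -449.] sz [106.  84.] a78 | top c [ 360. -447.] [105.  60.] a78 col [132 117 107]
in chest:
px [245. 161.] top z 0.037 all c [643. 195.] sz [84. 48.] a89 | top c [643. 195.] [84. 47.] a85 col [126 128 129]
px [274. 162.] top z 0.055 all c [640.  88.] sz [96. 41.] a90 | top c [642.  88.] [95. 29.] a87 col [169 165 164]
px [274. 190.] top z 0.033 all c [543.  89.] sz [89. 40.] a88 | top c [543.  88.] [88. 40.] a89 col [89 87 82]
px [272. 217.] top z 0.033 all c [444.  91.] sz [92. 43.] a89 | top c [445. 106.] [64. 42.] a88 col [107 108 113]
lid y=ax+bz+c [-0.03074038  0.24429767  0.26322164] 2149 0.3042953588105243
row -1 -151 76  -0.006 -0.002 -0.003  rows>=4
row -309 -150 166  -0.006 -0.002 -0.003  rows>=8
row -309 0 165  -0.006 -0.002 -0.003  rows>=7
```

Run:
```python
from meas import *
go(.445,.097,.42,-1.8);go(.475,.40,.42,-1.8);go(.475,.40,.265,-1.8)
```

```text
row -0 -152 1  -0.006 -0.002 -0.003  rows>=4
row -304 -151 21  -0.006 -0.002 -0.003  rows>=7
row -304 4 20  -0.006 -0.002 -0.003  rows>=7
```

drive_tool(series="0 -50 0 0 0 0 -1;0 -100 0 0 0 0 -1;0 -140 0 0 0 0 -1;0 -152 0 0 0 0 -1;-45 -152 3 0 0 0 -1;-90 -152 6 0 0 0 -1;-135 -152 9 0 0 0 -1;-180 -152 12 0 0 0 -1;-225 -152 15 0 0 0 -1;-265 -152 18 0 0 0 -1;-295 -152 20 0 0 0 -1;-304 -151 20 0 0 0 -1;-304 -151 20 0 0 0 -1;-304 -100 20 0 0 0 -1;-304 -50 20 0 0 0 -1;-304 -10 20 0 0 0 -1;-304 4 20 0 0 0 -1;-304 4 20 0 0 0 -1;-304 4 20 0 0 0 -1")

```text
clock: 38.85
ee_pos: [0.4753, 0.3992, 0.2634]
tcp_rot: [-1.189, 1.234, -1.235]
ft_force: [0.2, 0.2, 0.8]
finger_gap: 0.001
```

Run:
```python
from meas import *
c=cams.capture("scene");st(); save(c,"s2.png",(330,0,640,330),1.8)
for y,z in((.36,.265),(.283,.266),(.251,.264),(.212,.254)): go(.475,y,z,-1.8)
```

```text
t38.9 p [0.4755 0.3996 0.2639] down [ 0.004  0.002 -1.   ] jaw -2.0 F [-0.3  1.2 -0. ] gap -0.001 q [-1.2   0.79  0.85  1.57 -0.65  1.08 -0.21]
row 40 -1 1  -0.004 -0.003 -0.002  rows>=1
row 117 -2 4  -0.004 -0.003 -0.002  rows>=3
row 149 -0 5  -0.004 -0.003 -0.002  rows>=3
row 188 10 6  -0.004 -0.003 -0.002  rows>=4
```

View pics/s2.png

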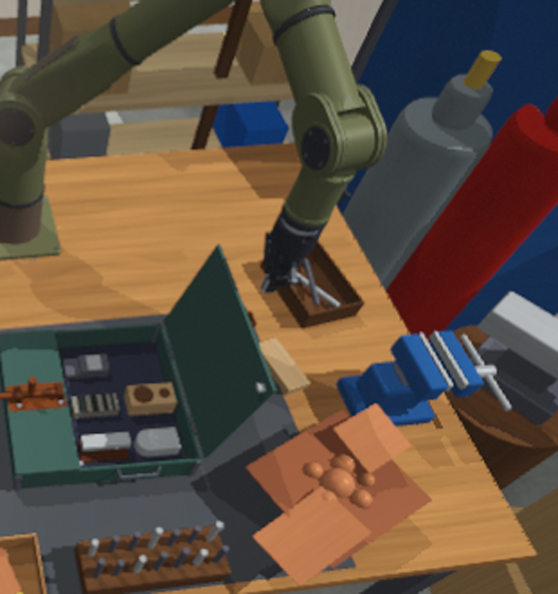

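drive_tool(series="30 -1 1 0 0 0 -1;45 -1 2 0 0 0 -1;60 -2 2 0 0 0 -1;75 -2 3 0 0 0 -1;90 -2 3 0 0 0 -1;104 -2 4 0 0 0 -1;117 -2 4 0 0 0 -1;133 -1 4 0 0 0 -1;149 0 5 0 0 0 -1;168 4 5 0 0 0 -1;188 10 6 0 0 0 -1;206 18 6 0 0 0 -1;224 28 6 0 0 0 -1;224 28 6 0 0 0 -1;224 28 6 0 0 0 -1")

```text
clock: 40.4
ee_pos: [0.4723, 0.1759, 0.2337]
tcp_rot: [-1.192, 1.235, -1.234]
ft_force: [-0.2, -0.4, -0.0]
finger_gap: 0.003
```

```bash
cat >> meas.py <<'E'
def lid(c):
    P=cloud(c);x,y,z=np.moveaxis(P,2,0);g=c["color"].astype(int)
    m=(g[...,1]>g[...,0]+8)&(z>.068)&(z<.32)&(y>.045)&(y<.36)&(x>.52)&(x<.69); Q=P[m]
    if len(Q)<30: print("few");return
    _,_,V=np.linalg.svd(Q-np.median(Q,0),full_matrices=False); n=V[2]*np.sign(V[2][1]+V[2][2]); print("lid angle %.3f"%np.arctan2(n[1],n[2]),len(Q),np.percentile(Q,[2,98],axis=0).round(3).tolist())
E
python3 - <<'E'
from meas import *
st(); lid(cams.capture("top")); lid(cams.capture("scene"))
for y,z in((.1445,.212),(.1183,.182),(.0984,.1475),(.0858,.11),(.0824,.09),(.081,.07)): go(.475,y,z,-1.8)
E
```

```text
t40.4 p [0.4723 0.1759 0.2337] down [ 0.     0.001 -1.   ] jaw -2.0 F [-0.2 -0.4 -0. ] gap 0.003 q [-0.91  0.65  0.79  1.95 -0.64  0.81  0.21]
lid angle 0.986 996 [[0.525, 0.13, 0.09], [0.687, 0.251, 0.269]]
lid angle 0.984 761 [[0.523, 0.127, 0.08], [0.687, 0.256, 0.271]]
row 32 22 4  -0.000 -0.001 -0.001  rows>=1
row 58 52 5  -0.000 -0.001 -0.001  rows>=2
row 78 86 5  -0.000 -0.001 -0.001  rows>=3
row 91 124 6  -0.000 -0.001 -0.001  rows>=4
row 94 144 6  -0.000 -0.001 -0.001  rows>=4
row 96 164 6  -0.000 -0.001 -0.001  rows>=4
```

drive_tool(series="16 11 2 0 0 0 -1;32 22 4 0 0 0 -1;45 37 4 0 0 0 -1;58 52 5 0 0 0 -1;68 69 5 0 0 0 -1;78 86 5 0 0 0 -1;85 105 6 0 0 0 -1;91 124 6 0 0 0 -1;94 144 6 0 0 0 -1;94 144 6 0 0 0 -1;94 144 6 0 0 0 -1")

```text
clock: 41.6
ee_pos: [0.4753, 0.0822, 0.0895]
tcp_rot: [-1.193, 1.234, -1.233]
ft_force: [0.2, 0.6, 0.2]
finger_gap: 0.005
```

Run:
```python
from meas import *
st(); lid(cams.capture("top")); lid(cams.capture("scene"))
go(.472,.0624,.11,-1.8);go(.472,.0624,.088,-1.8);go(.472,.0624,.07,-1.8)
```

```text
t41.6 p [0.4753 0.0822 0.0895] down [ 0.     0.001 -1.   ] jaw -1.9 F [0.2 0.6 0.2] gap 0.005 q [-0.52  0.82  0.43  2.12 -0.91  0.39  0.62]
lid angle 0.043 1375 [[0.544, 0.047, 0.069], [0.688, 0.251, 0.083]]
lid angle 0.052 2218 [[0.523, 0.049, 0.069], [0.687, 0.251, 0.084]]
row 20 -20 -3  -0.002 -0.002 -0.000  rows>=1
row 20 2 -3  -0.002 -0.002 -0.000  rows>=1
row 20 20 -3  -0.002 -0.002 -0.000  rows>=1
```

drive_tool(series="15 0 0 0 0 0 -1;37 0 0 0 0 0 -1;37 4 0 0 0 0 -1;37 8 0 0 0 0 -1;37 11 0 0 0 0 -1;37 14 0 0 0 0 -1;37 17 0 0 0 0 -1;37 20 0 0 0 0 -1;37 22 0 0 0 0 -1;37 22 0 0 0 0 -1;37 22 0 0 0 0 -1")

```text
clock: 42.8
ee_pos: [0.4738, 0.0459, 0.0698]
tcp_rot: [-1.189, 1.234, -1.232]
ft_force: [-4.7, 1.7, 34.7]
finger_gap: -0.001
```

Run:
```python
from meas import *
st(); lid(cams.capture("top")); lid(cams.capture("scene"))
```

```text
t42.8 p [0.4738 0.0459 0.0698] down [ 0.002  0.004 -1.   ] jaw -1.9 F [-4.7  1.7 34.7] gap -0.001 q [-0.38  0.83  0.32  2.15 -0.93  0.3   0.71]
lid angle 0.001 637 [[0.592, 0.048, 0.068], [0.688, 0.253, 0.074]]
lid angle 0.002 1790 [[0.524, 0.05, 0.068], [0.687, 0.251, 0.076]]
```

Run:
```python
from meas import *
go(.474,.046,.22,-1.8);go(.537,-.045,.25,88.2)
```

```text
row -1 -150 0  -0.002 -0.002 -0.004  rows>=4
row 88 -180 67  0.001 1.569 -0.004  rows>=11
```

drive_tool(series="0 -40 0 0 0 0 -1;0 -80 0 0 0 0 -1;0 -120 0 0 0 0 -1;0 -150 0 0 0 0 -1;20 -160 15 0 0.14 0 0;30 -170 30 0 0.28 0 0;40 -180 40 0 0.42 0 0;50 -180 50 0 0.56 0 0;60 -180 60 0 0.7 0 0;70 -180 67 0 0.84 0 0;80 -180 67 0 0.98 0 0;88 -180 67 0 1.12 0 0;88 -180 67 0 1.26 0 0;88 -180 67 0 1.4 0 0;88 -180 67 0 1.53 0 0;88 -180 67 0 1.569 0 0;88 -180 67 0 1.569 0 0;88 -180 67 0 1.569 0 0;88 -180 67 0 1.569 0 0")

```text
clock: 44.8
ee_pos: [0.5376, -0.0452, 0.2472]
tcp_rot: [-0.034, -2.206, 2.205]
ft_force: [1.5, -0.5, -0.5]
finger_gap: 0.498
```

```bash
cat >> meas.py <<'E'
def knob(c):
    P=cloud(c);x,y,z=np.moveaxis(P,2,0)
    m=(z>.122)&(z<.142)&(y<.03)&(y>-.1)&(abs(x-.538)<.03); Q=P[m]
    print("knob top",len(Q), ((Q.min(0)+Q.max(0))/2).round(4) if len(Q) else "", np.ptp(Q,0).round(3) if len(Q) else "")
E
python3 - <<'E'
from meas import *
st(); c=cams.capture("wrist"); save(c,"w6.png"); knob(c)
c=cams.capture("top"); knob(c); lid(c); lid(cams.capture("scene"))
E
```

```text
t44.8 p [ 0.5376 -0.0452  0.2472] down [-0.     0.001 -1.   ] jaw -91.8 F [ 1.5 -0.5 -0.5] gap 0.498 q [-0.59  0.85  1.18  1.84 -0.9   1.1  -0.67]
knob top 244 [ 0.5408 -0.0461  0.1278] [0.016 0.016 0.01 ]
knob top 18 [ 0.5369 -0.0464  0.1293] [0.013 0.013 0.012]
lid angle -0.006 207 [[0.522, 0.052, 0.068], [0.689, 0.256, 0.074]]
lid angle -0.002 1809 [[0.523, 0.049, 0.068], [0.687, 0.251, 0.076]]
```

View pics/w6.png

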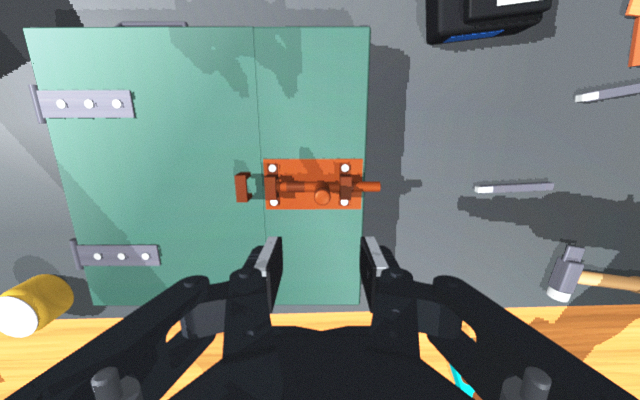

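drive_tool(series="-2 40 1 0 0 0 0;-2 80 1 0 0 0 0;-2 115 1 0 0 0 0;-2 135 1 0 0 0 0;-2 146 1 0 0 0 0;-2 146 1 0 0 0 0;-2 146 1 0 0 0 0;-2 146 1 0 0 0 -1;-2 146 1 0 0 0 -1;-2 146 1 0 0 0 -1;-2 146 1 0 0 0 -1;-2 146 1 0 0 0 -1;-2 146 1 0 0 0 -1;-2 146 1 0 0 0 -1")

```text
clock: 46.35
ee_pos: [0.5401, -0.0466, 0.1021]
tcp_rot: [-0.037, -2.206, 2.206]
ft_force: [-1.3, 0.9, 4.9]
finger_gap: 0.168
```

drive_tool(series="0 0 -2 0 0 0 -1;0 0 -4 0 0 0 -1;0 0 -6 0 0 0 -1;0 0 -8 0 0 0 -1;0 0 -8 0 0 0 -1;0 0 -8 0 0 0 -1")

```text
clock: 46.95
ee_pos: [0.5403, -0.0423, 0.1022]
tcp_rot: [-0.041, -2.199, 2.211]
ft_force: [0.0, -6.9, 3.7]
finger_gap: 0.167
```

Run:
```python
from meas import *
st()
```

```text
t47.0 p [ 0.5403 -0.0423  0.1022] down [ 0.002 -0.006 -1.   ] jaw -92.0 F [ 0.  -6.9  3.7] gap 0.167 q [-0.41  0.92  0.72  1.95 -0.99  0.67 -0.65]
```

drive_tool(series="0 0 -3 0 0 0 -1;0 0 -6 0 0 0 -1;0 0 -9 0 0 0 -1;0 0 -12 0 0 0 -1;0 0 -12 0 0 0 -1;0 0 -12 0 0 0 -1")

```text
clock: 47.55
ee_pos: [0.5403, -0.042, 0.1023]
tcp_rot: [-0.052, -2.174, 2.23]
ft_force: [-0.0, -27.6, -10.7]
finger_gap: 0.166
```

Run:
```python
from meas import *
st()
```

```text
t47.5 p [ 0.5403 -0.042   0.1023] down [ 0.004 -0.025 -1.   ] jaw -92.5 F [ -0.  -27.6 -10.7] gap 0.166 q [-0.42  0.92  0.73  1.96 -0.98  0.66 -0.67]
```

drive_tool(series="0 0 8 0 0 0 -1;0 0 16 0 0 0 -1;0 0 24 0 0 0 -1;0 0 31 0 0 0 -1;0 0 31 0 0 0 -1;0 0 31 0 0 0 -1")

```text
clock: 48.15
ee_pos: [0.54, -0.0496, 0.102]
tcp_rot: [-0.029, -2.223, 2.192]
ft_force: [-0.6, 15.2, 16.1]
finger_gap: 0.168
```

drive_tool(series="0 0 -8 0 0 0 -1;0 0 -16 0 0 0 -1;0 0 -24 0 0 0 -1;0 0 -31 0 0 0 -1;0 0 -31 0 0 0 -1;0 0 -31 0 0 0 -1")

```text
clock: 48.75
ee_pos: [0.5404, -0.0398, 0.1023]
tcp_rot: [-0.05, -2.179, 2.227]
ft_force: [-1.5, -24.7, -7.0]
finger_gap: 0.168
```

drive_tool(series="0 0 10 0 0 0 -1;0 0 20 0 0 0 -1;0 0 30 0 0 0 -1;0 0 33 0 0 0 -1;0 0 33 0 0 0 -1;0 0 33 0 0 0 -1;0 0 23 0 0 0 -1;0 0 13 0 0 0 -1;0 0 3 0 0 0 -1;0 0 -3 0 0 0 -1;0 0 -3 0 0 0 -1;0 0 -3 0 0 0 -1")

```text
clock: 49.95
ee_pos: [0.5405, -0.0357, 0.1023]
tcp_rot: [-0.049, -2.181, 2.225]
ft_force: [0.2, -22.6, -5.4]
finger_gap: 0.166
```

drive_tool(series="0 0 10 0 0 0 -1;0 0 20 0 0 0 -1;0 0 30 0 0 0 -1;0 0 35 0 0 0 -1;0 0 35 0 0 0 -1;0 0 35 0 0 0 -1;0 0 25 0 0 0 -1;0 0 15 0 0 0 -1;0 0 5 0 0 0 -1;0 0 -4 0 0 0 -1;0 0 -4 0 0 0 -1;0 0 -4 0 0 0 -1")

```text
clock: 51.15
ee_pos: [0.5406, -0.0315, 0.1023]
tcp_rot: [-0.049, -2.182, 2.224]
ft_force: [-2.0, -21.1, -4.3]
finger_gap: 0.167
```

drive_tool(series="0 0 10 0 0 0 -1;0 0 20 0 0 0 -1;0 0 30 0 0 0 -1;0 0 39 0 0 0 -1;0 0 39 0 0 0 -1;0 0 39 0 0 0 -1;0 0 29 0 0 0 -1;0 0 19 0 0 0 -1;0 0 9 0 0 0 -1;0 0 0 0 0 0 -1;0 0 -5 0 0 0 -1;0 0 -5 0 0 0 -1;0 0 -5 0 0 0 -1")

```text
clock: 52.45
ee_pos: [0.5407, -0.0265, 0.1023]
tcp_rot: [-0.049, -2.182, 2.224]
ft_force: [-0.6, -20.8, -2.3]
finger_gap: 0.169
```

drive_tool(series="0 0 10 0 0 0 -1;0 0 20 0 0 0 -1;0 0 30 0 0 0 -1;0 0 40 0 0 0 -1;0 0 44 0 0 0 -1;0 0 44 0 0 0 -1;0 0 44 0 0 0 -1;0 0 34 0 0 0 -1;0 0 24 0 0 0 -1;0 0 14 0 0 0 -1;0 0 4 0 0 0 -1;0 0 -6 0 0 0 -1;0 0 -6 0 0 0 -1;0 0 -6 0 0 0 -1")

```text
clock: 53.85
ee_pos: [0.5412, -0.0101, 0.1022]
tcp_rot: [-0.038, -2.203, 2.208]
ft_force: [-0.8, -2.3, 8.0]
finger_gap: 0.164
```

Run:
```python
from meas import *
st()
```

```text
t53.9 p [ 0.5412 -0.0101  0.1022] down [ 0.001 -0.002 -1.   ] jaw -91.9 F [-0.8 -2.3  8. ] gap 0.164 q [-0.44  0.9   0.68  1.95 -0.95  0.64 -0.74]
```

drive_tool(series="0 0 -6 0 0 0 -1;0 0 -12 0 0 0 -1;0 0 -18 0 0 0 -1;0 0 -22 0 0 0 -1;0 0 -25 0 0 0 -1;0 0 -25 0 0 0 -1;0 0 -25 0 0 0 -1;0 0 -25 0 0 0 -1")

```text
clock: 54.65
ee_pos: [0.5416, 0.0027, 0.1023]
tcp_rot: [-0.051, -2.179, 2.225]
ft_force: [-1.7, -24.6, -3.1]
finger_gap: 0.162
```

Run:
```python
from meas import *
st()
```

```text
t54.6 p [0.5416 0.0027 0.1023] down [ 0.004 -0.021 -1.   ] jaw -92.4 F [ -1.7 -24.6  -3.1] gap 0.162 q [-0.49  0.9   0.69  1.95 -0.95  0.64 -0.79]
```

drive_tool(series="0 0 6 0 0 0 -1;0 0 11 0 0 0 -1;0 0 11 0 0 0 -1;0 0 11 0 0 0 0;0 0 11 0 0 0 0;0 0 11 0 0 0 0;0 0 11 0 0 0 0;0 -30 11 0 0 0 0;0 -70 11 0 0 0 0;0 -110 11 0 0 0 0;0 -150 11 0 0 0 0;30 -180 50 0 0 0 0;60 -180 90 0 0 0 0;60 -180 90 0 0 0 0;60 -180 90 0 0 0 0")

```text
clock: 56.15
ee_pos: [0.4778, -0.0727, 0.2818]
tcp_rot: [-0.04, -2.205, 2.202]
ft_force: [0.6, 1.1, -0.5]
finger_gap: 0.492
```

Run:
```python
from meas import *
st(); c=cams.capture("wrist"); knob(c);save(c,"w7.png")
c=cams.capture("top"); knob(c); lid(c); d=cams.capture("scene"); lid(d);knob(d); save(d,"s3.png",s=1.25)
```

```text
t56.1 p [ 0.4778 -0.0727  0.2818] down [ 0.     0.001 -1.   ] jaw -92.1 F [ 0.6  1.1 -0.5] gap 0.492 q [-0.51  0.6   0.96  1.95 -0.62  0.92 -0.84]
knob top 228 [0.5409 0.0032 0.1277] [0.016 0.017 0.01 ]
knob top 0  
lid angle 0.000 1000 [[0.529, 0.054, 0.068], [0.687, 0.256, 0.074]]
lid angle -0.000 1841 [[0.523, 0.049, 0.068], [0.687, 0.251, 0.076]]
knob top 23 [ 5.391e-01 -4.000e-04  1.291e-01] [0.017 0.014 0.013]
```

View pics/w7.png

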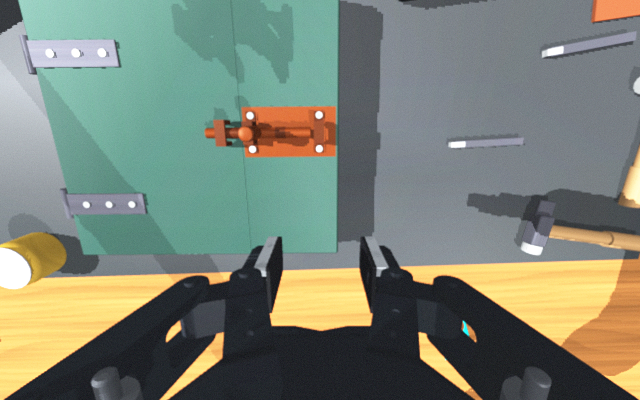

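View pics/s3.png

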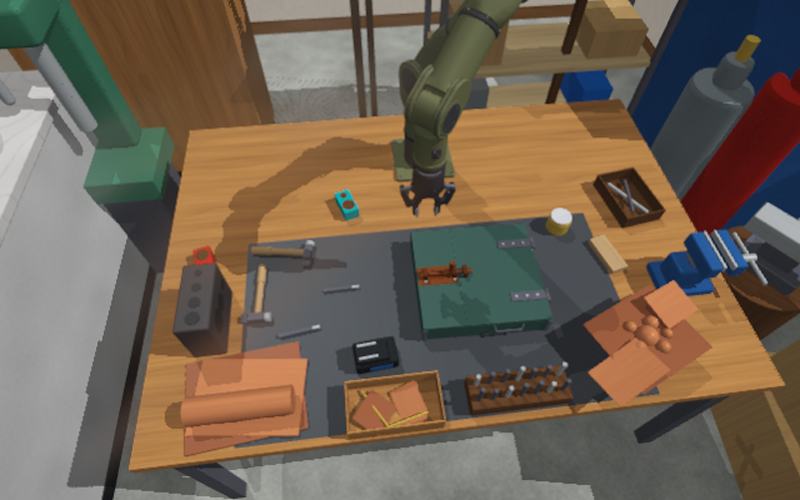

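The bolt rod shows through the keeper at (215,132) in the wrist picture, with the knob at (246,133). The lid is flat, and the bystanders lie where they were. I'm handing the job in.

```bash
python3 -c "
from bench import workorder; print(workorder.close_job())"
```

```text
the job is handed in; nothing more can be done
None
```

All five forming tools are in the green chest, the lid is snapped shut, and the slide bolt is fully home through the keeper. I handed the job in at about 56 s on the robot's clock; no verdict was returned.

- **Tools:** the heel dolly, rail anvil, form block, groove block and toe dolly were all out. I measured each one lying flat inside the cavity before closing the lid; for the form block that measurement came before the toe dolly went in. In the last look before closing, the arm hid it from the top camera, but the scene picture showed it in place.
- **Lid:** after the snap it reads 0.00 rad in both the top and scene cameras.
- **Bolt:** it took five back strokes before it ran free. By the gripper's position it went about 52 mm to its end stop, where it held against a 25 N push. The last wrist picture shows the rod through the keeper.
- **Other things:** in the last picture the bystanders and the red and turquoise look-alikes appear to lie where they were. The gripper is clear and touches nothing.
- **Disagreeing checks:** the arm gave more sideways than I expected. The heel dolly was gripped about 11 mm off the planned spot but still landed on its place. In the last check the top camera got no reading of the knob. The scene camera put it 3.6 mm short of the wrist reading, from only 23 points, so I went by the wrist camera and the end stop.

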